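# Slide the serving board out from under the plate and bowl

## Robot

A 6-joint arm with a two-finger parallel gripper is mounted at the origin on the work surface. World frame = base frame: x ahead of the robot, y to its left, z up, the work surface at z = 0. Lengths are in m, angles in rad, forces in N, time in s.
With the tool pointing down it reaches from about 0.35 to 0.925 m from the base axis. Payload 6.4 kg.
Tool frame: the origin (TCP) lies on the mounting face of the last link; the fingertips stand 199 mm ahead of it and the grasp point (between the pads) lies 180 mm ahead of it; z points along the fingers, y is the line along which they close (so a half turn about z gives the same grasp; the last joint's range is limited). The gripper opens to 94 mm and grips with 3 to 60 N. Pads are 16 mm wide; open, the fingers measure 119 mm over their backs; the gripper's body (75 mm by 177 mm) begins 78 mm behind the grasp point.
Start: joints at [1.081, 0.245, 1.558, -0, 1.339, -0.174], TCP at [0.202, 0.618, 0.405] pointing down, gripper open.
Joint ranges: [-3.13, 3.13], [-1.02, 2.26], [0.13, 2.54], [-0.95, 4.09], [0.21, 2.88], [-2.74, 2.74]. Speed limits (rad/s): [2.57, 2.57, 3.14, 3.14, 3.14, 3.14].

## Interface

Orientations are given as a unit quaternion [w, x, y, z].
In Python, from rig import monitor, optics, order gives the robot as it stands. The module is installed in compiled form; this text tells all that it offers.
- The arm moves only by the tool step_arm, never from a script. Its argument "increments" is a list of rows, each an object with "grip": the opening, from 0 (shut) to 1 (fully open); "delta_pos": the shift along the tool's x, y, z in mm, a list of three; "rotation": the turn, a rotation vector about the tool's x, y, z in degrees, a list of three. In form: [{"grip": grip, "delta_pos": [tx, ty, tz], "rotation": [rx, ry, rz]}, ...]. A call has 1 to 20 rows; each row is the pose to reach, as a shift and turn from the pose commanded when the call began, along the tool's axes at that moment; what a row does not reach only later rows make up. A row lasts 1/10 s, in which the tool goes at most 50 mm and 8.59 degrees, less where a joint would pass 70% of its speed; a pose out of reach is approached as far as the arm can. A call with a gripper value outside its range is refused whole. The fingers move at their own pace and stop on an object; "squeeze" is the grip in N (left out, the last holds). Time passes only in rows, so rows that repeat a pose let the fingers close. It gives the time, the measured TCP pose, the force, the opening and the grip force at its end, in the units of the state.
- monitor.get_state(): the state, without advancing time (a new reading comes with each control period).
- optics.read_camera(name): name is "side" or "top" or "wrist"; returns a dict with "image" (480x640x3 uint8, blue, green, red), "mtx" (3x3 intrinsics, pixels), "cam_to_world" (4x4, takes a point from camera to world coordinates). Camera axes: x right, y up, looking along -z (the intrinsics and any distortion apply to the point x, -y, -z); pixel columns grow to the right and rows downward; lengths in m; the calibration is good to about 2 mm. A picture is of the moment at which its call begins. There is no depth.
- order.job_done(): hands the job in; it is judged then, once.
The state is a dict: "t": time; "joint_pos": joint angles; "joint_vel": joint speeds; "effort": joint torques, N m; "eef_pos": TCP position; "eef_rot": TCP orientation; "ft_force": force on the tool from outside, world axes, zero at the start; "torque": the same for the moment, N m; "finger_gap": finger opening in m; "grip_force": force on a finger pad.
Only numpy, scipy, OpenCV 4.12 (cv2) and the standard library are available. Lean on these libraries where they do the work, as an engineer would, in place of code of your own. Each camera call takes 0.05 s, during which the arm holds its last target. There are 200 camera calls.

## Task

Take the wooden board that is under the plate and bowl by its handle and slide it straight out along the counter until it lies flat, completely clear of the plate. Let the plate and the bowl on it come down onto the counter between the posts of their wire holder: neither may be lifted or tipped over. Leave the other board, which lies by itself, where it is.

Things in the scene. Friction and masses are not known exactly. Their poses are not given: they have to be found in the camera images.
- board: Pale wooden serving board under plate and bowl, flat on the counter, loose, 90 g. Sizes in mm: blade 110 x 70 x 10 thick; handle 26 wide, 10 thick, along its -x from x = -55 to -150 at y = 0. Origin: centre of the blade's underside, z up. The holder is open towards the handle: the board slides out along its own -x, 9 from the posts on each side. Free counter for 200 beyond the handle's end.
- plate: Round white plate on the blade: rim 140 across, 14 high, foot 112 across, floor 6 thick; origin: centre of its underside, z up; loose, 260 g. Around it a fixed floorless smooth steel-wire holder: 4 posts, 8 thick, 64 high, at board x = +-60, y = +-48, and 8 high wires along sides and back. The 2 front posts hold the plate back (3 play) as the board slides out; it then drops 10.
- bowl: Small white bowl standing in the middle of the plate: rim 100 mm across, 42 mm high, foot 56 mm across. Origin: centre of its underside, z up. Loose, about 140 g. Its rim is 58 mm above the counter at the start.
- spare_board: A second board, identical to the first, lying alone on the counter to the robot's right with nothing on it. Not the one to take. Loose; origin and axes as for the first board.
Mind the look-alikes: they are no part of the job. Of the things shaped like the plate, the white one is meant.

How it is judged:
By the outcome, as a careful person would: the job done as asked, in the order asked, and still so for the second after the job is handed in, with the robot touching nothing.
It also fails if it takes over 40 s, if anything falls off the work surface, if the arm or the gripper's body presses on something with over 40 N, if the wrist force passes 120 N, or if a joint passes its speed limit or range.

## Working session

There is one attempt and no reset: what is moved stays moved. The work goes in short steps, Python scripts to look and compute and a tool call to move; the robot and the scene stay as the last step left them, time stands still between calls to the robot, and variables do not carry over. Pictures are saved under pics/ and viewed, at most 10 in all, crops included, and the job is handed in when it is done.

Besides the shell and the picture viewer there is one more tool, called after "Emit:" by a JSON object that holds its "name" and its "arguments", one argument or row to a line. step_arm: Moves the arm, as the interface text tells. Its arguments: {"type":"object","properties":{"increments":{"type":"array"},"squeeze":{"type":"number"}},"required":["increments"]}

```bash
mkdir -p pics
cat > h.py <<'E'
import numpy as np, cv2
from rig import monitor, optics, order
def shot(n,f):
    c=optics.read_camera(n); cv2.imwrite('pics/'+f,c['image']); return c
def ray(c,u,v,z):
    K=c['mtx'];T=c['cam_to_world']
    d=np.array([(u-K[0,2])/K[0,0],-(v-K[1,2])/K[1,1],-1.]);d=T[:3,:3]@d;o=T[:3,3]
    return o+d*(z-o[2])/d[2]
E
python3 - <<'E'
from h import *
import pickle
a=shot('top','top0.png');b=shot('side','side0.png')
pickle.dump((a,b),open('c.pkl','wb'))
for c in(a,b):print(c['mtx'],c['cam_to_world'],[k for k in c])
print(monitor.get_state())
E
```

```text
[[568.89057808   0.         314.57946221]
 [  0.         568.89057808 236.37085386]
 [  0.           0.           1.        ]] [[ 0.02773496  0.99348731 -0.11051574  0.39506052]
 [-0.9995556   0.02877168  0.00779678 -0.0474572 ]
 [ 0.01092573  0.11025038  0.99384379  1.16875321]
 [ 0.          0.          0.          1.        ]] ['image', 'mtx', 'cam_to_world']
[[548.4277514    0.         337.20901143]
 [  0.         548.4277514  238.87915084]
 [  0.           0.           1.        ]] [[-0.96475979  0.16375447 -0.20596849  0.3027907 ]
 [-0.26309881 -0.61278695  0.7451652   0.75054427]
 [-0.00419067  0.77309549  0.63427581  0.74226497]
 [ 0.          0.          0.          1.        ]] ['image', 'mtx', 'cam_to_world']
{'t': 0.1, 'joint_pos': array([ 1.08090789e+00,  2.45688423e-01,  1.55885825e+00,  4.00455743e-05,
        1.33869774e+00, -1.74077646e-01]), 'joint_vel': array([ 0.0010798 , -0.00257685, -0.00279385, -0.00094749, -0.00152291,
        0.0010042 ]), 'effort': array([ 2.08132656e-04, -4.16913450e+01, -3.15527308e+01,  6.86973869e-02,
        3.09330015e-02, -8.42316194e-05]), 'eef_pos': array([0.20176383, 0.61768256, 0.40370918]), 'eef_rot': array([-2.87587015e-04,  1.57254520e-01,  9.87557762e-01, -7.74433266e-04]), 'ft_force': array([-0.98509433, -0.09327565, -0.54214918]), 'torque': array([ 0.03782039,  0.01332928, -0.0371622 ]), 'grip_force': 0.0, 'finger_gap': 0.09410020671395507}
```

View pics/top0.png

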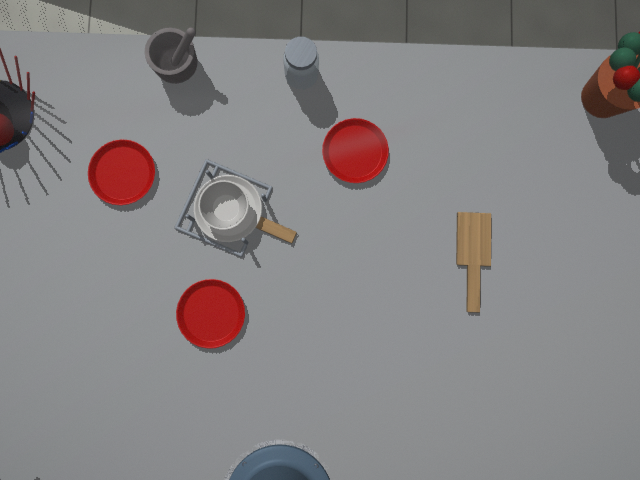

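View pics/side0.png

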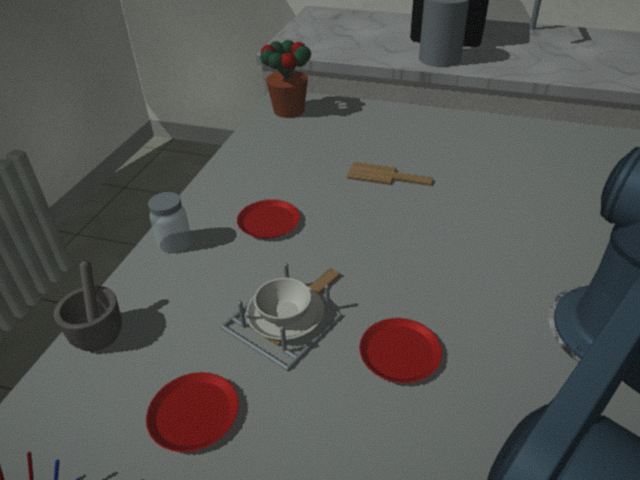

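The top view shows the handle of the plate's board at pixels (262–296, 220–242), pointing right and slightly towards the robot. The spare board is at (474, 260). In the side view the handle is at (325, 280). Next I measure the handle.

```bash
cat >> h.py <<'E'
def handle(c,roi,z=0.01):
    x0,y0,x1,y1=roi;im=c['image'][y0:y1,x0:x1]
    h=cv2.cvtColor(im,cv2.COLOR_BGR2HSV);m=cv2.inRange(h,(8,90,50),(25,255,255))
    cs,_=cv2.findContours(m,0,1);k=max(cs,key=cv2.contourArea).reshape(-1,2)+[x0,y0]
    P=np.array([ray(c,u,v,z)[:2] for u,v in k],np.float32)*1000
    return cv2.minAreaRect(P),cv2.boxPoints(cv2.minAreaRect(P)),k
E
python3 - <<'E'
from h import *
import pickle
from scipy.spatial.transform import Rotation as R
a,b=pickle.load(open('c.pkl','rb'))
for c,roi in((a,(245,205,310,255)),(b,(305,260,350,298))):
    r,bx,k=handle(c,roi);print(r,bx.round(1).tolist())
h=cv2.cvtColor(a['image'],cv2.COLOR_BGR2HSV)[170:250,180:270]
m=((h[...,1]<40)&(h[...,2]>150)).astype('uint8')
cs,_=cv2.findContours(m,0,1);k=max(cs,key=cv2.contourArea).reshape(-1,2)+[180,170]
P=np.array([ray(a,u,v,.024)[:2] for u,v in k],np.float32);print(cv2.minEnclosingCircle(P))
s=monitor.get_state();q=s['eef_rot'];print(R.from_quat(np.r_[q[1:],q[0]]).as_matrix().round(3))
E
```

```text
((535.8126831054688, 22.679431915283203), (79.2759780883789, 24.675020217895508), 67.56775665283203) [[509.29998779296875, -9.300000190734863], [532.0999755859375, -18.700000762939453], [562.2999877929688, 54.599998474121094], [539.5, 64.0]]
((531.343994140625, 17.39193344116211), (65.47920227050781, 26.602096557617188), 67.28762817382812) [[506.3999938964844, -7.699999809265137], [531.0, -17.899999618530273], [556.2999877929688, 42.5], [531.7000122070312, 52.70000076293945]]
((0.5801494121551514, 0.12420426309108734), 0.07197248935699463)
[[-0.951  0.311 -0.001]
 [ 0.311  0.951 -0.001]
 [ 0.    -0.002 -1.   ]]
```

Emit:
{"name": "step_arm", "arguments": {
  "increments": [
    {"grip":1,"delta_pos":[-250,-238,50],"rotation":[0,0,47]},
    {"grip":1,"delta_pos":[-250,-238,50],"rotation":[0,0,47]},
    {"grip":1,"delta_pos":[-250,-238,50],"rotation":[0,0,47]},
    {"grip":1,"delta_pos":[-250,-238,50],"rotation":[0,0,47]},
    {"grip":1,"delta_pos":[-250,-238,50],"rotation":[0,0,47]},
    {"grip":1,"delta_pos":[-250,-238,50],"rotation":[0,0,47]},
    {"grip":1,"delta_pos":[-501,-476,100],"rotation":[0,0,94.4]},
    {"grip":1,"delta_pos":[-501,-476,100],"rotation":[0,0,94.4]},
    {"grip":1,"delta_pos":[-501,-476,100],"rotation":[0,0,94.4]},
    {"grip":1,"delta_pos":[-501,-476,100],"rotation":[0,0,94.4]},
    {"grip":1,"delta_pos":[-501,-476,100],"rotation":[0,0,94.4]},
    {"grip":1,"delta_pos":[-501,-476,100],"rotation":[0,0,94.4]},
    {"grip":1,"delta_pos":[-501,-476,100],"rotation":[0,0,94.4]},
    {"grip":1,"delta_pos":[-501,-476,100],"rotation":[0,0,94.4]},
    {"grip":1,"delta_pos":[-501,-476,100],"rotation":[0,0,94.4]},
    {"grip":1,"delta_pos":[-501,-476,100],"rotation":[0,0,94.4]},
    {"grip":1,"delta_pos":[-501,-476,100],"rotation":[0,0,94.4]},
    {"grip":1,"delta_pos":[-501,-476,100],"rotation":[0,0,94.4]}
  ]
}}

```text
t: 1.9
eef_pos: [0.5297, 0.0111, 0.3047]
eef_rot: [-0.0, 0.831, 0.556, -0.0]
ft_force: [-0.6, 0.2, -0.3]
finger_gap: 0.0938
grip_force: 0.0
```

Run:
```python
from h import *
from scipy.spatial.transform import Rotation as R
c=shot('wrist','w1.png')
s=monitor.get_state();q=s['eef_rot'];print(s['t'],s['eef_pos'],s['joint_pos'].round(2));print(R.from_quat(np.r_[q[1:],q[0]]).as_matrix().round(3))
r,bx,k=handle(c,(0,0,640,480));print(r,bx.round(1).tolist(),k.min(0),k.max(0))
```

```text
1.95 [0.52979006 0.01106486 0.30481699] [-0.19  0.08  1.94  0.    1.12  0.2 ]
[[ 0.381  0.925  0.   ]
 [ 0.925 -0.381  0.   ]
 [ 0.     0.    -1.   ]]
((536.0521850585938, 22.334251403808594), (77.56334686279297, 25.172636032104492), 67.88571166992188) [[509.79998779296875, -8.899999618530273], [533.0999755859375, -18.299999237060547], [562.2999877929688, 53.5], [539.0, 63.0]] [297 160] [336 276]
```

View pics/w1.png

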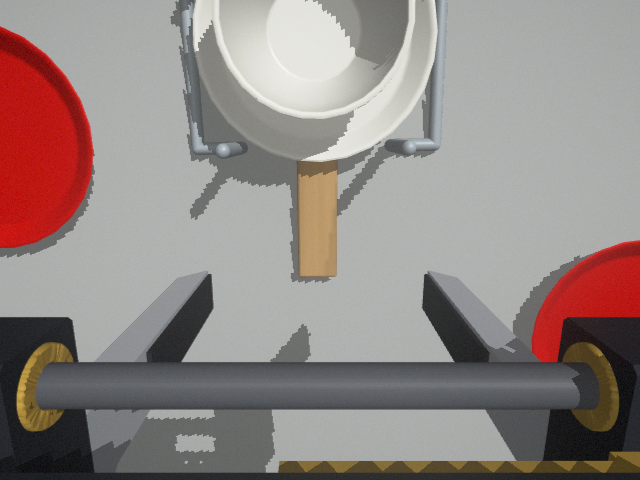

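The wrist view shows the handle centred at (297–336, 160–276), square to the fingers and about 1.5 mm off. I correct that and descend.

Emit:
{"name": "step_arm", "arguments": {
  "increments": [
    {"grip":0.7,"delta_pos":[0,1.5,40],"rotation":[0,0,0]},
    {"grip":0.7,"delta_pos":[0,1.5,75],"rotation":[0,0,0]},
    {"grip":0.7,"delta_pos":[0,1.5,92],"rotation":[0,0,0]},
    {"grip":0.7,"delta_pos":[0,1.5,98],"rotation":[0,0,0]},
    {"grip":0.7,"delta_pos":[0,1.5,102],"rotation":[0,0,0]},
    {"grip":0.7,"delta_pos":[0,1.5,102],"rotation":[0,0,0]},
    {"grip":0.7,"delta_pos":[0,1.5,102],"rotation":[0,0,0]}
  ]
}}

```text
t: 2.65
eef_pos: [0.5322, 0.0093, 0.2039]
eef_rot: [0.001, 0.831, 0.556, 0.001]
ft_force: [0.6, 0.2, -0.1]
finger_gap: 0.066
grip_force: 0.0
```

Emit:
{"name": "step_arm", "arguments": {
  "increments": [
    {"grip":0.2,"delta_pos":[0,0,0],"rotation":[0,0,0]},
    {"grip":0.2,"delta_pos":[0,0,0],"rotation":[0,0,0]},
    {"grip":0.2,"delta_pos":[0,0,0],"rotation":[0,0,0]},
    {"grip":0.15,"delta_pos":[0,0,0],"rotation":[0,0,0]},
    {"grip":0.1,"delta_pos":[0,0,0],"rotation":[0,0,0]},
    {"grip":0.0,"delta_pos":[0,0,0],"rotation":[0,0,0]},
    {"grip":0.0,"delta_pos":[0,0,0],"rotation":[0,0,0]},
    {"grip":0.0,"delta_pos":[0,0,0],"rotation":[0,0,0]}
  ],
  "squeeze": 20
}}

```text
t: 3.45
eef_pos: [0.5314, 0.0093, 0.2026]
eef_rot: [-0.0, 0.831, 0.556, -0.001]
ft_force: [-3.9, 0.0, 4.2]
finger_gap: 0.0255
grip_force: 20.0
```

Emit:
{"name": "step_arm", "arguments": {
  "increments": [
    {"grip":0,"delta_pos":[-1,0,0],"rotation":[0,0,0]},
    {"grip":0,"delta_pos":[-3,0,0],"rotation":[0,0,0]},
    {"grip":0,"delta_pos":[-6,0,0],"rotation":[0,0,0]},
    {"grip":0,"delta_pos":[-9,0,0],"rotation":[0,0,0]},
    {"grip":0,"delta_pos":[-12,0,0],"rotation":[0,0,0]},
    {"grip":0,"delta_pos":[-15,0,0],"rotation":[0,0,0]},
    {"grip":0,"delta_pos":[-18,0,0],"rotation":[0,0,0]},
    {"grip":0,"delta_pos":[-21,0,0],"rotation":[0,0,0]},
    {"grip":0,"delta_pos":[-24,0,0],"rotation":[0,0,0]},
    {"grip":0,"delta_pos":[-27,0,0],"rotation":[0,0,0]},
    {"grip":0,"delta_pos":[-30,0,0],"rotation":[0,0,0]},
    {"grip":0,"delta_pos":[-30,0,0],"rotation":[0,0,0]}
  ]
}}

```text
t: 4.65
eef_pos: [0.5202, -0.0189, 0.2027]
eef_rot: [0.0, 0.832, 0.555, 0.0]
ft_force: [1.4, 3.4, -0.9]
finger_gap: 0.0261
grip_force: 19.9
```

Run:
```python
from h import *
c=optics.read_camera('side');cv2.imwrite('pics/s2.png',cv2.resize(c['image'][200:420,180:460],None,fx=2.5,fy=2.5))
```

```text
(no output)
```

View pics/s2.png

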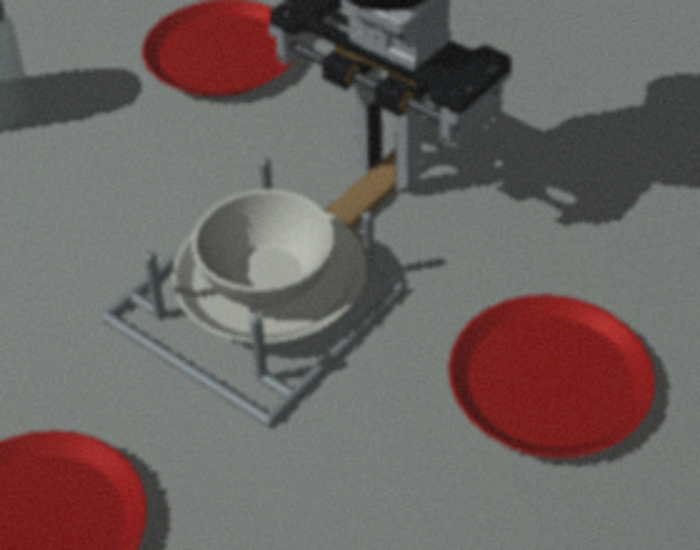

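The board is sliding. The plate, around (270, 270) in the crop, stays level against the front posts. I continue at the same speed.

Emit:
{"name": "step_arm", "arguments": {
  "increments": [
    {"grip":0,"delta_pos":[-2,0,0],"rotation":[0,0,0]},
    {"grip":0,"delta_pos":[-5,0,0],"rotation":[0,0,0]},
    {"grip":0,"delta_pos":[-8,0,0],"rotation":[0,0,0]},
    {"grip":0,"delta_pos":[-11,0,0],"rotation":[0,0,0]},
    {"grip":0,"delta_pos":[-14,0,0],"rotation":[0,0,0]},
    {"grip":0,"delta_pos":[-17,0,0],"rotation":[0,0,0]},
    {"grip":0,"delta_pos":[-20,0,0],"rotation":[0,0,0]},
    {"grip":0,"delta_pos":[-23,0,0],"rotation":[0,0,0]},
    {"grip":0,"delta_pos":[-26,0,0],"rotation":[0,0,0]},
    {"grip":0,"delta_pos":[-29,0,0],"rotation":[0,0,0]},
    {"grip":0,"delta_pos":[-32,0,0],"rotation":[0,0,0]},
    {"grip":0,"delta_pos":[-35,0,0],"rotation":[0,0,0]},
    {"grip":0,"delta_pos":[-38,0,0],"rotation":[0,0,0]},
    {"grip":0,"delta_pos":[-41,0,0],"rotation":[0,0,0]},
    {"grip":0,"delta_pos":[-44,0,0],"rotation":[0,0,0]},
    {"grip":0,"delta_pos":[-47,0,0],"rotation":[0,0,0]},
    {"grip":0,"delta_pos":[-50,0,0],"rotation":[0,0,0]},
    {"grip":0,"delta_pos":[-53,0,0],"rotation":[0,0,0]},
    {"grip":0,"delta_pos":[-56,0,0],"rotation":[0,0,0]},
    {"grip":0,"delta_pos":[-59,0,0],"rotation":[0,0,0]}
  ]
}}

```text
t: 6.7
eef_pos: [0.4975, -0.0734, 0.2027]
eef_rot: [0.0, 0.831, 0.556, -0.0]
ft_force: [0.9, 1.0, -0.1]
finger_gap: 0.0254
grip_force: 19.9
```

Run:
```python
from h import *
c=optics.read_camera('side');cv2.imwrite('pics/s3.png',cv2.resize(c['image'][200:420,180:460],None,fx=2.5,fy=2.5))
```

```text
(no output)
```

View pics/s3.png

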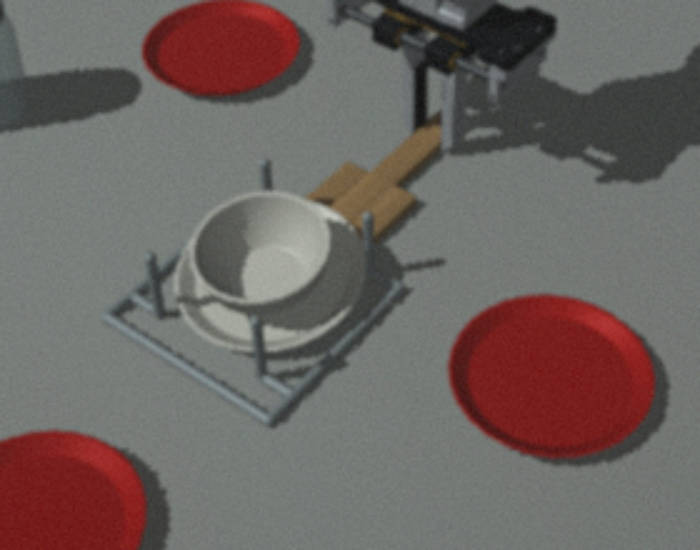

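The blade is coming out at crop (360, 200), and the rear of the plate has dropped to the counter as expected. I continue 70 mm more.

Emit:
{"name": "step_arm", "arguments": {
  "increments": [
    {"grip":0,"delta_pos":[-2,0,0],"rotation":[0,0,0]},
    {"grip":0,"delta_pos":[-5,0,0],"rotation":[0,0,0]},
    {"grip":0,"delta_pos":[-8,0,0],"rotation":[0,0,0]},
    {"grip":0,"delta_pos":[-11,0,0],"rotation":[0,0,0]},
    {"grip":0,"delta_pos":[-14,0,0],"rotation":[0,0,0]},
    {"grip":0,"delta_pos":[-17,0,0],"rotation":[0,0,0]},
    {"grip":0,"delta_pos":[-20,0,0],"rotation":[0,0,0]},
    {"grip":0,"delta_pos":[-23,0,0],"rotation":[0,0,0]},
    {"grip":0,"delta_pos":[-27,0,0],"rotation":[0,0,0]},
    {"grip":0,"delta_pos":[-31,0,0],"rotation":[0,0,0]},
    {"grip":0,"delta_pos":[-35,0,0],"rotation":[0,0,0]},
    {"grip":0,"delta_pos":[-39,0,0],"rotation":[0,0,0]},
    {"grip":0,"delta_pos":[-43,0,0],"rotation":[0,0,0]},
    {"grip":0,"delta_pos":[-48,0,0],"rotation":[0,0,0]},
    {"grip":0,"delta_pos":[-53,0,0],"rotation":[0,0,0]},
    {"grip":0,"delta_pos":[-58,0,0],"rotation":[0,0,0]},
    {"grip":0,"delta_pos":[-63,0,0],"rotation":[0,0,0]},
    {"grip":0,"delta_pos":[-67,0,0],"rotation":[0,0,0]},
    {"grip":0,"delta_pos":[-70,0,0],"rotation":[0,0,0]},
    {"grip":0,"delta_pos":[-70,0,0],"rotation":[0,0,0]}
  ]
}}

```text
t: 8.75
eef_pos: [0.4707, -0.1381, 0.2027]
eef_rot: [0.0, 0.832, 0.555, -0.0]
ft_force: [-0.2, -0.7, 0.2]
finger_gap: 0.0255
grip_force: 20.0
```

Run:
```python
from h import *
c=optics.read_camera('side');cv2.imwrite('pics/s4.png',cv2.resize(c['image'][160:400,180:460],None,fx=2.5,fy=2.5))
```

```text
(no output)
```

View pics/s4.png

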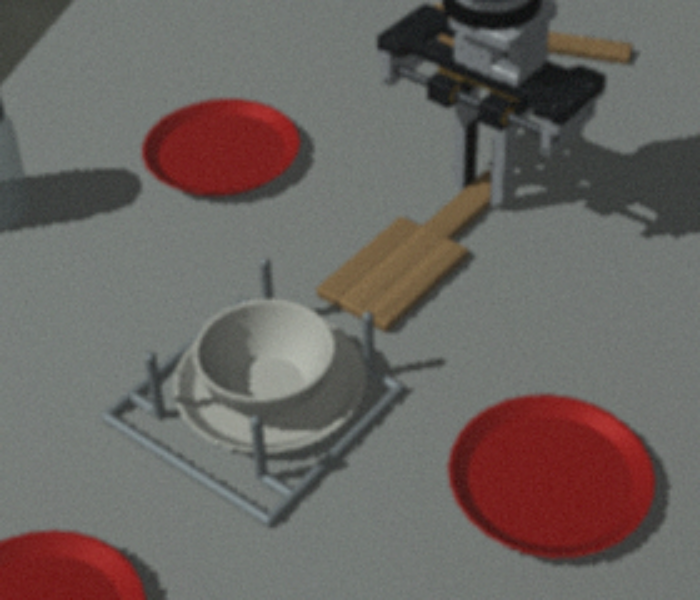

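The board is fully clear, and the plate and bowl stand level between the posts. I release and go up.

Emit:
{"name": "step_arm", "arguments": {
  "increments": [
    {"grip":0.35,"delta_pos":[0,0,0],"rotation":[0,0,0]},
    {"grip":0.5,"delta_pos":[0,0,0],"rotation":[0,0,0]},
    {"grip":0.6,"delta_pos":[0,0,0],"rotation":[0,0,0]},
    {"grip":0.6,"delta_pos":[0,0,0],"rotation":[0,0,0]},
    {"grip":0.6,"delta_pos":[0,0,-5],"rotation":[0,0,0]},
    {"grip":0.6,"delta_pos":[0,0,-20],"rotation":[0,0,0]},
    {"grip":0.6,"delta_pos":[0,0,-50],"rotation":[0,0,0]},
    {"grip":0.6,"delta_pos":[0,0,-90],"rotation":[0,0,0]},
    {"grip":0.6,"delta_pos":[0,0,-130],"rotation":[0,0,0]},
    {"grip":0.6,"delta_pos":[0,0,-150],"rotation":[0,0,0]},
    {"grip":0.6,"delta_pos":[0,0,-150],"rotation":[0,0,0]},
    {"grip":0.6,"delta_pos":[0,0,-150],"rotation":[0,0,0]}
  ]
}}

```text
t: 10.0
eef_pos: [0.4706, -0.1375, 0.3522]
eef_rot: [-0.0, 0.831, 0.556, -0.0]
ft_force: [0.6, -0.2, -0.6]
finger_gap: 0.0566
grip_force: 0.0
```

Run:
```python
from h import *
c=shot('side','s5.png')
```

```text
(no output)
```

View pics/s5.png

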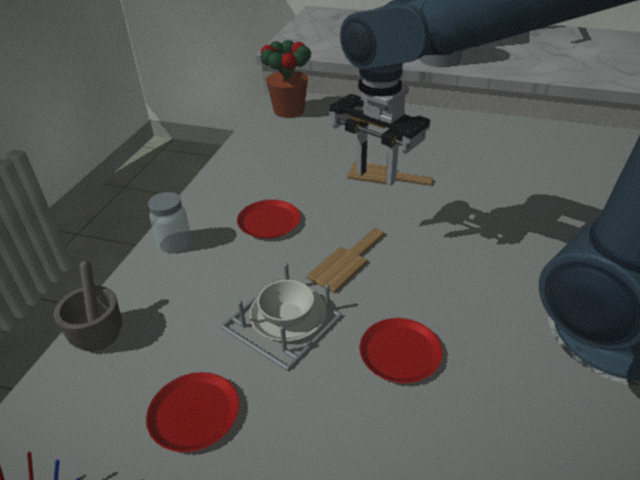

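The board lies flat and clear at (345, 260). The plate and bowl are upright in the holder at (285, 310), and the spare board is where it was at (390, 175).

```bash
python3 -c "
from rig import order;print(order.job_done())"
```

```text
the job is handed in; nothing more can be done
None
```

The board is out and lies flat, clear of the plate by about 30 mm; the plate and bowl stand upright on the counter between the posts, the spare board was left where it was, and the job is handed in.

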